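# Vent the filter housing, line up the quarter-turn fastener and hold the access panel shut

### The job

Close up the grey gas-filter housing for its leak test: first bleed it by twisting the black vent knob clockwise to its stop and letting go so that it springs back, then turn the red quarter-turn fastener until its wing lines up with the slot in the metal access panel. Then push the sprung panel down flush against its frame with your fingertips on the round blue pad, and finish while still holding it pressed there. Leave the beaker, the tape roll and the amber bottle where they are.

Things in the scene. Friction and masses are not known exactly. Their poses are not given: they have to be found in the camera images.
- filter_housing: Fixed grey box, 210 x 300 x 48 mm (its x, y, z). Origin: centre of its underside, on the bench; x away from the robot at yaw 0, z up. On top, in its frame (x, y mm): slot and red fastener -20, -85; blue pad -20, 5 (panel shut); vent knob -20, 108; panel x -55 to 75, y -130 to 50. The frame under the panel is a black seal strip, its top 53 mm above the bench.
- vent_grip (a point): On the vertical axis of the black vent knob, 8 mm under the top of its grip bar. Bar: 42 mm long, 10 thick, 30 high (74 to 103 mm above the bench), on an aluminium collar 32 mm across. At rest it lies along this point's and the housing's x; grip it across its thickness from above. The point turns with the knob.
- vent_knob (a joint): Turn of the vent knob in rad: 0 at rest, grows clockwise seen from above, stop at 1.05 (60 degrees). A spring takes it back to 0 when it is let go; the torque needed grows from 0.04 to 0.14 N m.
- wing_grip (a point): On the vertical axis of the red fastener wing, 8 mm under its top. Wing: 44 mm long (point x), 9 thick (y), 74 to 103 mm above the bench; grip it across its thickness from above. The point turns with it. A steel cross-bar of the same length, parallel to the wing and below the panel, stops the panel about 7 mm above the frame unless it lies in line with the slot.
- fastener (a joint): Turn of the fastener in rad, counter-clockwise from above positive. 0: wing and cross-bar exactly along the slot (housing's x); they pass it within about 0.16 either way. No stop at 0 (range -0.4 to 1.6). Starts between 0.75 and 1.5, so turn it clockwise; it stays where it is left (friction 0.04 N m).
- press_pad (a point): Centre of the top of the round blue pad (32 mm diameter) on the access panel, where the panel is pushed straight down with closed fingertips. With the panel shut it is 61 mm above the bench, at rest about 10 mm higher. It moves and tilts with the panel.
- access_panel (a joint): Opening angle in rad of the aluminium access panel, 130 x 180 x 5 mm, with a slot 50 x 14 mm along the housing's x for the fastener. Hinged at its far edge, 95 mm beyond the pad. 0: shut flush on the frame; springs hold it about 0.11 open. Pushing it shut at the pad needs about 8 N; it springs up when let go.
- beaker: Glass beaker, 56 mm diameter, 70 mm high, standing to the left of the housing; a bystander. Origin: centre of its underside.
- tape_roll: Roll of black tape lying flat, 62 mm diameter, 19 mm high, on the robot's side of the housing; a bystander. Origin: centre of its underside.
- amber_bottle: Amber bottle with a red cap, 55 mm diameter, 105 mm high, standing to the right of the housing; a bystander. Origin: centre of its underside.

How it is judged:
By the outcome, as a careful person would: the job done as asked, in the order asked, and still so for the second after the job is handed in, while the arm keeps its last pose, push and grip.
It also fails if it takes over 64 s, if anything falls off the work surface, if the arm or the gripper's body presses on something with over 40 N, if the wrist force passes 120 N, or if a joint passes its speed limit or range.

### The arm

A 6-joint arm with a two-finger parallel gripper is mounted at the origin on a cart in front of the work surface, level with it; the furniture and walls round the work are solid. World frame = base frame: x ahead of the robot, y to its left, z up, the work surface at z = 0. Lengths are in mm, angles in rad, forces in N, time in s.
With the tool pointing down it reaches from about 350 to 975 mm from the base axis. Payload 7.1 kg.
Tool frame: the origin (TCP) lies midway between the tips of the shut fingers; the grasp point (between the pads) lies 19 mm behind it (ctrl.grip_depth is the distance from the TCP to the grasp point, in mm); z points along the fingers, y is the line along which they close (so a half turn about z gives the same grasp; the last joint's range is limited). The gripper opens to 88 mm and grips with 3 to 60 N. Pads are 20 mm wide; open, the fingers measure 115 mm over their backs; the gripper's body (75 mm by 178 mm) begins 61 mm behind the grasp point.
Start: joints at [-1.211, 0.423, 1.63, -0, 1.089, -0.019], TCP at [231.145, -580.669, 222.675] pointing down, gripper open.
Joint ranges: [-3, 3], [-0.9, 2.11], [0.09, 2.58], [-1.31, 4.45], [0.11, 2.69], [-2.54, 2.54]. Speed limits (rad/s): [2.39, 2.39, 3.01, 3.14, 3.14, 3.14].

### API

Orientations are given as a rotation vector (axis times angle).
In Python, from workcell import ctrl, cams gives the robot as it stands.
- The arm moves only by the tool move_arm, never from a script. Its argument "steps" is a list of rows, each a list of 3 entries, a list of its own where there are three numbers: the shift along the tool's x, y, z in units of 25 mm (1.0 is 25 mm), then the turn about the tool's z in units of 5 degrees (1.0 is 5 degrees), then the closure, from 0 (fully open) to 1 (shut). A call has 1 to 20 rows; each row shifts and turns the commanded pose from where the row before left it, along the tool's axes as they then stand; what a row does not reach is not made up. A row lasts 1/12 s, in which the tool goes at most 41.7 mm and 7.16 degrees, less where a joint would pass 70% of its speed; a pose out of reach is approached as far as the arm can. A call is refused whole if a number of a shift passes 1 or a number of a turn 1, either way. A call with a gripper value outside its range is refused whole. The fingers move at their own pace and stop on an object; the grip force is fixed at half the most. Time passes only in rows, so rows that do not move let the fingers close. It gives the time, the measured TCP pose, the force, the opening and the grip force at its end, in the units of the state.
- ctrl.get_obs(): the state, without advancing time (a new reading comes with each control period).
- cams.get_image(name): name is "scene" or "top" or "wrist"; returns a dict with "image" (384x512x3 uint8, red, green, blue), "camera_matrix" (3x3 intrinsics, pixels), "k1" (the pictures are not rectified: a ray, as slopes to the right and down, at radius r is drawn at 1 + k1 r^2 times it, then the intrinsics apply), "xyz" and "rotation" of the camera in the world; the wrist camera has in their place "mount" (4x4, takes a point from camera to tool coordinates, whose origin is the TCP and whose axes are the flange's). Camera axes: x right, y down, z forward; pixel columns grow to the right and rows downward; lengths in mm; the calibration is good to about 2 mm. A picture is of the moment at which its call begins: read the wrist's pose just before it. There is no depth.
- ctrl.close_job(): hands the job in; it is judged then, once.
Trained networks look in the newest picture that a camera, given by its name, has taken for a name from the list of things; names that differ only in an ending like _2 or _b are one class to them, and where a whole thing is asked for, a point or a joint stands for the part that bears it (a point fixed in the world has none). Each returns a list of dicts, best first, with "p" (0 to 1); they miss things now and then, are a little off and sometimes report something else, mostly with a low value. They report only what shows in the picture. A call takes as long as a camera call.
- cams.boxes_of(camera, thing): "rect" ([centre column, centre row, width, height] in pixels, round what is visible of it).
- cams.cut_out(camera, thing): "pixels" (384x512 bool, what is visible of it) and "rect" ([centre column, centre row, width, height] in pixels, round what is visible of it).
The state is a dict: "t": time; "qpos": joint angles; "qvel": joint speeds; "joint_torque": joint torques, N m; "ee_pos": TCP position; "orientation": TCP orientation; "ft_force": force on the tool from outside, world axes, zero at the start; "moment": the same for the moment, N m; "width": finger opening in mm; "grasp_force": force on a finger pad.
Only numpy, scipy, OpenCV 4.12 (cv2) and the standard library are available. Lean on these libraries where they do the work, as an engineer would, in place of code of your own. Each camera call takes 0.05 s, during which the arm holds its last target. There are 200 camera calls.

## Working session

There is one attempt and no reset: what is moved stays moved. The work goes in short steps, Python scripts to look and compute and a tool call to move; the robot and the scene stay as the last step left them, time stands still between calls to the robot, and variables do not carry over. Pictures are saved under pics/ and viewed, at most 10 in all, crops included, and the job is handed in when it is done.

Besides the shell and the picture viewer there is one more tool, called by a JSON object that holds its "name" and its "arguments", one argument or row to a line. move_arm: Moves the arm, as the interface text tells. Its arguments: {"type":"object","properties":{"steps":{"type":"array"}},"required":["steps"]}

```bash
mkdir -p pics
cat > h.py <<'E'
import numpy as np, cv2
from scipy.spatial.transform import Rotation as R
from workcell import ctrl, cams
def cam(name):
    o=ctrl.get_obs(); d=cams.get_image(name)
    if 'mount' in d:
        T=np.eye(4); T[:3,:3]=R.from_rotvec(o['orientation']).as_matrix(); T[:3,3]=o['ee_pos']
        T=T@np.array(d['mount']); d['xyz']=T[:3,3]; d['rotation']=T[:3,:3]
    return d
def ray(d,px):
    K=np.array(d['camera_matrix']); u=np.array([(px[0]-K[0,2])/K[0,0],(px[1]-K[1,2])/K[1,1]])
    v=u.copy()
    for _ in range(30): v=u/(1+d['k1']*(v@v))
    r=np.array(d['rotation'])@np.r_[v,1]
    return np.array(d['xyz']),r/np.linalg.norm(r)
def at_z(d,px,z):
    o,r=ray(d,px); return o+r*(z-o[2])/r[2]
def proj(d,P):
    p=np.array(d['rotation']).T@(np.array(P,float)-np.array(d['xyz'])); v=p[:2]/p[2]; v=v*(1+d['k1']*(v@v))
    K=np.array(d['camera_matrix']); return np.array([K[0,0]*v[0]+K[0,2],K[1,1]*v[1]+K[1,2]])
def tri(rs):
    A=0;b=0
    for o,r in rs:
        M=np.eye(3)-np.outer(r,r); A=A+M; b=b+M@o
    P=np.linalg.solve(A,b)
    return P,[float(np.linalg.norm((np.eye(3)-np.outer(r,r))@(P-o))) for o,r in rs]
def save(d,n): cv2.imwrite('pics/'+n+'.png',cv2.cvtColor(d['image'],cv2.COLOR_RGB2BGR))
E
python3 - <<'E'
from h import *
np.set_printoptions(precision=1,suppress=True)
print(ctrl.get_obs())
for c in ['scene','top']:
    d=cam(c); save(d,c+'0'); print(c,d['xyz'],d['rotation'],d['k1'])
    for n in ['filter_housing','vent_grip','wing_grip','press_pad','beaker','tape_roll','amber_bottle']:
        print(n,[(np.round(b['rect'],1).tolist(),round(b['p'],2)) for b in cams.boxes_of(c,n)[:2]])
a=cv2.imread('pics/scene0.png');b=cv2.imread('pics/top0.png')
E
```

```text
{'t': 0.0, 'qpos': array([-1.2,  0.4,  1.6,  0. ,  1.1, -0. ]), 'qvel': array([-0.,  0., -0., -0., -0., -0.]), 'joint_torque': array([  0. , -54.5, -27.4,   0.1,   0. ,  -0. ]), 'ee_pos': array([ 230.9, -580.2,  221.9]), 'orientation': array([-3.1, -0.6,  0. ]), 'ft_force': array([ 0.2, -1. , -0.6]), 'moment': array([-0., -0.,  0.]), 'grasp_force': 0.0, 'width': 87.87535283164425}
scene [227.9 641.7 806. ] [-0.7  2.7 -1.1] -0.0769194230076498
filter_housing [([250.9, 210.4, 135.9, 125.2], 0.87), ([178.7, 264.2, 32.0, 43.9], 0.31)]
vent_grip [([244.2, 222.7, 17.5, 14.3], 0.63)]
wing_grip [([279.9, 164.0, 10.2, 15.2], 0.61)]
press_pad [([256.9, 184.1, 79.1, 64.1], 0.9)]
beaker [([180.6, 264.5, 30.7, 47.8], 0.87)]
tape_roll [([314.1, 235.7, 28.5, 29.8], 0.96)]
amber_bottle [([293.5, 146.4, 22.6, 44.1], 0.88), ([241.4, 223.2, 18.4, 14.3], 0.24)]
top [ 381.9   52.5 1242.2] [-2.2  2.1 -0.1] -0.1623854358627004
filter_housing [([279.0, 185.6, 125.0, 98.6], 0.91)]
vent_grip [([229.0, 192.4, 12.6, 19.7], 0.52)]
wing_grip [([311.4, 188.6, 19.5, 10.1], 0.66), ([293.4, 180.3, 73.1, 51.6], 0.57)]
press_pad [([294.6, 181.4, 80.1, 55.7], 0.94)]
beaker [([185.9, 164.3, 20.7, 24.3], 0.89)]
tape_roll [([273.9, 250.6, 17.1, 28.3], 0.77)]
amber_bottle [([359.1, 188.6, 22.4, 29.1], 0.84)]
```

View pics/top0.png

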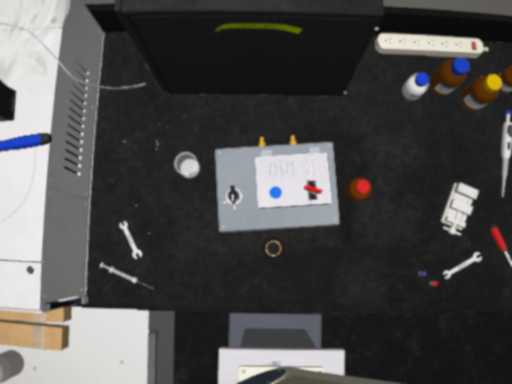

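View pics/scene0.png

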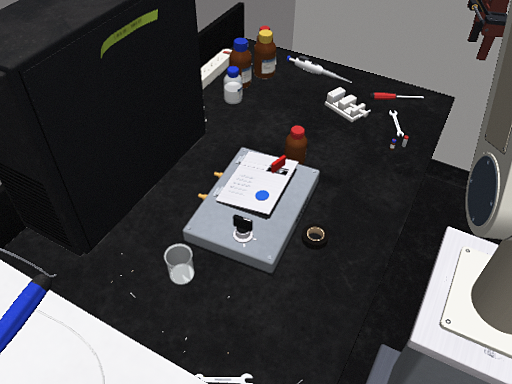

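The top view shows the housing at about (278,187) with a small yaw, the knob at (233,195), the blue pad at (275,192) and the red wing at (313,188), lying across the slot. In the scene view the knob is at (243,225), the pad at (262,195) and the wing at (277,164), with a tall black cabinet behind the housing.

Run:
```python
from h import *
np.set_printoptions(precision=2,suppress=True)
D={c:cam(c) for c in ['scene','top']}
d=D['top']; m=None
for c in ['top','scene']:
    m=cams.cut_out(c,'filter_housing')[0]['pixels'].astype(np.uint8)
    if c=='top':
        cn=max(cv2.findContours(m,0,2)[0],key=cv2.contourArea)
        hull=cv2.convexHull(cn); r=cv2.minAreaRect(hull); b=cv2.boxPoints(r); print(b)
        W=np.array([at_z(d,p,48) for p in b]); print(W)
        print('c',W.mean(0),[np.linalg.norm(W[i]-W[i-1]) for i in range(4)],[np.degrees(np.arctan2(*(W[i]-W[i-1])[[1,0]])) for i in range(4)])
for n,pt in dict(knob=((233,194),(243,224)),pad=((275,192),(262,195)),wing=((313,188),(278,164))).items():
    print(n,tri([ray(D['top'],pt[0]),ray(D['scene'],pt[1])]))
def blob(c,lo,hi,roi):
    h=cv2.cvtColor(D[c]['image'],cv2.COLOR_RGB2HSV); k=cv2.inRange(h,lo,hi); z=np.zeros_like(k);z[roi[1]:roi[3],roi[0]:roi[2]]=1
    k=k*z; mm=cv2.moments(k,True); return mm['m10']/mm['m00'],mm['m01']/mm['m00']
pb=[blob(c,(100,130,80),(130,255,255),r) for c,r in [('top',(255,170,340,210)),('scene',(220,150,290,215))]]
print(pb,tri([ray(D['top'],pb[0]),ray(D['scene'],pb[1])]))
for n,z in [('beaker',0),('tape_roll',10),('amber_bottle',100)]:
    pass
print('tape',at_z(d,(274,249),10),'bottle',at_z(d,(360,187),105),'beaker',at_z(d,(187,165),50))
print(R.from_rotvec(ctrl.get_obs()['orientation']).as_matrix())
w=cams.get_image('wrist'); print(w['mount'],w['camera_matrix'])
```

```text
[[211.94 140.  ]
 [333.77 132.39]
 [339.67 226.65]
 [217.83 234.26]]Traceback (most recent call last):
  File "<stdin>", line 10, in <module>
  File "h.py", line 17, in at_z
    o,r=ray(d,px); return o+r*(z-o[2])/r[2]
                                       ~^^^
IndexError: invalid index to scalar variable.
```

```bash
sed -i "s/^    return d$/    if np.size(d['rotation'])==3: d['rotation']=R.from_rotvec(d['rotation']).as_matrix()\n    return d/" h.py
python3 - <<'E'
from h import *
np.set_printoptions(precision=2,suppress=True)
D={c:cam(c) for c in ['scene','top']}
d=D['top']
b=np.array([[215,150],[333,142],[339,223],[219,231]],float)
W=np.array([at_z(d,p,48) for p in b]); print(W)
print('c',W.mean(0),[np.linalg.norm(W[i]-W[i-1]) for i in range(4)],[np.degrees(np.arctan2(*(W[i]-W[i-1])[[1,0]])) for i in range(4)])
for n,pt in dict(knob=((233,194),(243,224)),wing=((313,188),(278,164))).items():
    print(n,tri([ray(D['top'],pt[0]),ray(D['scene'],pt[1])]))
def blob(c,lo,hi,roi):
    h=cv2.cvtColor(D[c]['image'],cv2.COLOR_RGB2HSV); k=cv2.inRange(h,lo,hi); z=np.zeros_like(k);z[roi[1]:roi[3],roi[0]:roi[2]]=1
    k=k*z; mm=cv2.moments(k,True); return mm['m10']/mm['m00'],mm['m01']/mm['m00']
pb=[blob(c,(100,130,80),(130,255,255),r) for c,r in [('top',(255,170,340,210)),('scene',(220,150,290,215))]]
print(pb,tri([ray(D['top'],pb[0]),ray(D['scene'],pb[1])]))
print('tape',at_z(d,(274,249),10),'bottle',at_z(d,(360,187),105),'beaker',at_z(d,(187,165),50))
print(R.from_rotvec(ctrl.get_obs()['orientation']).as_matrix())
w=cams.get_image('wrist'); print(w['mount'],w['camera_matrix'])
E
```

```text
[[ 647.94  176.44   48.  ]
 [ 673.94 -121.65   48.  ]
 [ 468.79 -135.88   48.  ]
 [ 444.28  160.46   48.  ]]
c [558.74  19.84  48.  ] [np.float64(204.2930974142032), np.float64(299.2220887416811), np.float64(205.63456483617813), np.float64(297.3477879872913)] [np.float64(4.487682926789907), np.float64(-85.01674883938684), np.float64(-176.03217843711357), np.float64(94.72951380210534)]
knob (array([531.33, 125.56,  81.2 ]), [1.254105291592674, 1.254105291592813])
wing (array([548.49, -67.61,  84.17]), [1.5782950176853623, 1.5782950176853539])
[(275.0736842105263, 191.92631578947368), (261.8712871287129, 194.86138613861385)] (array([540.48,  23.95,  68.92]), [0.4914346339374391, 0.491434633937293])
tape [403.13  23.4   10.  ] bottle [ 551.34 -177.73  105.  ] beaker [608.05 245.61  50.  ]
[[ 0.93  0.37 -0.  ]
 [ 0.37 -0.93  0.  ]
 [-0.   -0.   -1.  ]]
[[  -0.     -0.96   -0.28   76.61]
 [   1.     -0.      0.      0.16]
 [  -0.     -0.28    0.96 -161.57]
 [   0.      0.      0.      1.  ]] [[326.     0.   254.69]
 [  0.   326.   186.38]
 [  0.     0.     1.  ]]
```

{"name": "move_arm", "arguments": {
  "steps": [
    [[0.8,-0.8,0],0,0],
    [[0.9,-0.8,0],0,0],
    [[0.9,-0.8,0],0,0],
    [[0.9,-0.8,0],0,0],
    [[0.9,-0.8,0],0,0],
    [[0.9,-0.8,0],0,0],
    [[0.9,-0.8,0],0,0],
    [[0.9,-0.8,0],0,0],
    [[0.9,-0.8,0],0,0],
    [[0.9,-0.8,0],0,0],
    [[0.9,-0.8,0],0,0],
    [[0.9,-0.8,0],0,0],
    [[0.9,-0.8,0],0,0],
    [[0.9,-0.8,0],0,0],
    [[0.9,-0.8,0],0,0],
    [[0.9,-0.8,0],0,0],
    [[0.9,-0.8,0],0,0],
    [[0.9,-0.8,0],0,0],
    [[0.0,0,0],0,0],
    [[0.0,0,0],0,0]
  ]
}}

```text
t: 2.77
ee_pos: [472.4, -96.2, 222.7]
orientation: [3.084, 0.596, 0.0]
ft_force: [-0.7, 0.4, -0.5]
width: 87.7
grasp_force: 0.0
```

Run:
```python
from h import *
np.set_printoptions(precision=2,suppress=True)
import pickle
d=cam('wrist'); save(d,'w1'); pickle.dump(d,open('w1.pkl','wb'))
print(ctrl.get_obs()['ee_pos'])
for n,P in dict(knob=(530,126,95),pad=(540,24,70),wing=(547,-67,100)).items(): print(n,proj(d,P))
```

```text
[471.92 -97.08 222.65]
knob [31.2  19.89]
pad [158.82  56.91]
wing [254.66  87.27]
```

View pics/w1.png

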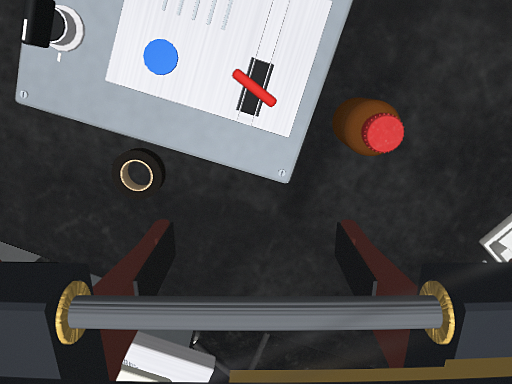

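The wrist view shows the wing from (234,71) to (276,104), the pad at (161,57), the knob at (40,22) and the bottle at (370,125). These agree with my predicted pixels to within a few px.

{"name": "move_arm", "arguments": {
  "steps": [
    [[0.7,-0.9,0],0,0],
    [[0.7,-0.9,0],0,0],
    [[0.7,-0.9,0],0,0],
    [[0.7,-0.9,0],0,0],
    [[0,0,0],0,0],
    [[0,0,0],0,0]
  ]
}}

```text
t: 3.32
ee_pos: [503.6, 11.9, 222.6]
orientation: [3.085, 0.593, -0.001]
ft_force: [0.6, -0.5, 0.3]
width: 87.8
grasp_force: 0.0
```

Run:
```python
from h import *
np.set_printoptions(precision=2,suppress=True)
import pickle
d1=pickle.load(open('w1.pkl','rb'))
d=cam('wrist'); save(d,'w2'); pickle.dump(d,open('w2.pkl','wb'))
def comp(d,f,near):
    h=cv2.cvtColor(d['image'],cv2.COLOR_RGB2HSV); k=f(h).astype(np.uint8)
    n,l,s,c=cv2.connectedComponentsWithStats(k)
    i=min((i for i in range(1,n) if s[i,4]>150),key=lambda i:np.hypot(*(c[i]-near)))
    return l==i
red=lambda h:((h[...,0]<8)|(h[...,0]>172))&(h[...,1]>150)&(h[...,2]>80)
blue=lambda h:(h[...,0]>100)&(h[...,0]<130)&(h[...,1]>130)&(h[...,2]>80)
B=[];Wg=[]
for x in (d1,d):
    p=proj(x,(540,24,70)); q=proj(x,(547,-67,100)); k=proj(x,(530,126,95)); print('pred',p,q,k)
    m=comp(x,blue,p); ys,xs=np.nonzero(m); B.append(ray(x,(xs.mean(),ys.mean())))
    m=comp(x,red,q); ys,xs=np.nonzero(m); c=(xs.mean(),ys.mean()); Wg.append(ray(x,c))
    r=cv2.minAreaRect(np.c_[xs,ys].astype(np.float32)); bp=cv2.boxPoints(r)
    e=sorted([(np.linalg.norm(bp[i]-bp[i-1]),i) for i in range(4)])
    # axis direction
    i=e[-1][1]; u=(bp[i]-bp[i-1])/e[-1][0]; L=e[-1][0]/2
    a,b=[at_z(x,np.array(r[0])+s*L*u,100) for s in(-1,1)]
    print('wing c',c,'ends',a,b,np.linalg.norm(a-b),np.degrees(np.arctan2(*(b-a)[[1,0]])))
print('pad',tri(B)); print('wing',tri(Wg))
for n in ['vent_grip']:
    for o in cams.cut_out('wrist',n)[:2]: print(o['p'],o['rect'])
```

```text
pred [158.82  56.91] [254.66  87.27] [31.2  19.89]
wing c (np.float64(253.96204933586338), np.float64(87.573055028463)) ends [552.35 -46.15 100.  ] [540.63 -87.53 100.  ] 43.00147016813403 -105.82094760883506
pred [256.3  132.84] [353.54 167.6 ] [142.93 103.72]
wing c (np.float64(350.0104166666667), np.float64(165.69375)) ends [553.99 -40.43 100.  ] [540.5  -87.21 100.  ] 48.69278771073199 -106.0885190342816
pad (array([540.81,  23.12,  69.32]), [0.03134491838559639, 0.0313449183854572])
wing (array([546.59, -66.49,  91.17]), [0.06061219255148441, 0.06061219255159143])
0.83 [150.8, 104.7, 34.4, 55.8]
```

View pics/w2.png

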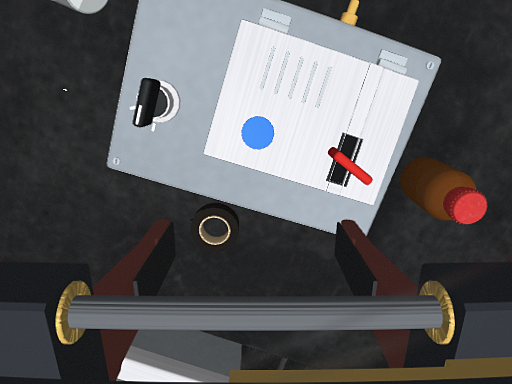

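The second wrist view shows the knob bar from about (152,80) to (141,126), the pad at (258,133), the wing from (331,151) to (370,182), and housing corners at (107,165) and (440,62).

Run:
```python
from h import *
np.set_printoptions(precision=2,suppress=True)
import pickle
d=pickle.load(open('w2.pkl','rb'))
a,b,c=[at_z(d,p,48) for p in [(107,165),(440,62),(362,238)]]; print('corners',a,b,c,'diag',np.linalg.norm(a-b))
# diag a=(-105,150) b=(105,-150)
v=b-a; print('yaw',np.degrees(np.arctan2(v[1],v[0])-np.arctan2(-300,210)),'centre',(a+b)/2)
w=c-a; print('near edge yaw',np.degrees(np.arctan2(w[1],w[0]))+90)
g=cv2.cvtColor(d['image'],cv2.COLOR_RGB2GRAY)
k=(g[60:140,120:190]<75).astype(np.uint8)
n,l,s,c=cv2.connectedComponentsWithStats(k);i=1+s[1:,4].argmax();print(s[i],c[i]+[120,60])
cv2.imwrite('pics/k2.png',cv2.resize(cv2.cvtColor(d['image'][60:140,110:200],cv2.COLOR_RGB2BGR),None,fx=7,fy=7,interpolation=2))
for yaw in (4.2,):
  for P in [(531,126,103),(533,126,103)]:
    u=np.array([np.cos(np.radians(yaw)),np.sin(np.radians(yaw)),0]);n_=np.array([-u[1],u[0],0])
    print([proj(d,np.array(P)+s*21*u+t*5*n_) for s in(-1,1) for t in (-1,1)])
```

```text
corners [447.66 157.88  48.  ] [ 670.37 -119.43   48.  ] [ 472.14 -132.55   48.  ] diag 355.6753557821489
yaw 3.7754944647945705 centre [559.02  19.22  48.  ]
near edge yaw 4.816140587107313
[  13   18   34   49 1048] [149.8  101.32]
[array([140.65, 128.66]), array([129.34, 125.19]), array([151.47,  79.91]), array([139.75,  76.23])]
[array([141.3 , 126.47]), array([129.98, 123.  ]), array([152.18,  77.56]), array([140.44,  73.87])]
```

View pics/k2.png

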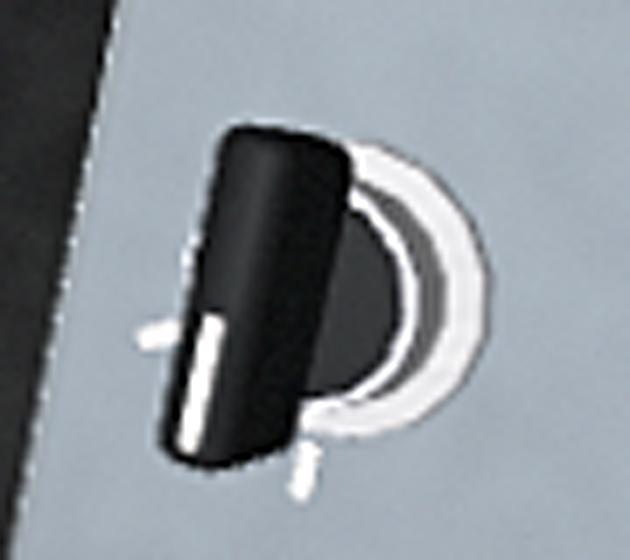

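{"name": "move_arm", "arguments": {
  "steps": [
    [[0.68,-0.94,0],0,0.4],
    [[0.68,-0.94,0],0,0.4],
    [[0.68,-0.94,0],0,0.4],
    [[0.69,-0.95,0],0,0.4],
    [[0,0,0],-1,0.4],
    [[0,0,0],-1,0.4],
    [[0,0,0],-1,0.4],
    [[0,0,0],-1,0.4],
    [[0,0,0],-1,0.4],
    [[0,0,0],-1,0.4],
    [[0,0,0],-1,0.4],
    [[0,0,0],-1,0.4],
    [[0,0,0],-1,0.4],
    [[0,0,0],-1,0.4],
    [[0,0,0],-1,0.4],
    [[0,0,0],-1,0.4],
    [[0,0,0],-1,0.4],
    [[0,0,0],-1,0.4],
    [[0,0,0],-1,0.4],
    [[0,0,0],-1,0.4]
  ]
}}

```text
t: 5.08
ee_pos: [532.2, 123.0, 222.6]
orientation: [-1.981, -2.438, 0.001]
ft_force: [-0.4, 0.6, -0.0]
width: 52.6
grasp_force: 0.0
```

{"name": "move_arm", "arguments": {
  "steps": [
    [[0,0,0],-1,0.4],
    [[0,0,0],-1,0.4],
    [[0,0,0],-1,0.4],
    [[0,0,0],-1,0.4],
    [[0,0,0],-1,0.4],
    [[0,0,0],-1,0.4],
    [[0,0,0],-1,0.4],
    [[0,0,0],-1,0.4],
    [[0,0,0],-1,0.4],
    [[0,0,0],-1,0.4],
    [[0,0,0],-1,0.4],
    [[0,0,0],-1,0.4],
    [[0,0,1],-1,0.4],
    [[0,0,1],-1,0.4],
    [[0,0,0.6],-1,0.4],
    [[0,0,0.4],-1,0.4],
    [[0,0,0.2],-0.5,0.4],
    [[0,0,0],0,0.4],
    [[0,0,0],0,0.4]
  ]
}}

```text
t: 6.67
ee_pos: [532.2, 123.5, 142.5]
orientation: [0.11, -3.139, 0.0]
ft_force: [-0.3, 0.3, -0.3]
width: 52.7
grasp_force: 0.0
```

Run:
```python
from h import *
np.set_printoptions(precision=2,suppress=True)
import pickle
d=cam('wrist'); save(d,'w3'); pickle.dump(d,open('w3.pkl','wb')); o=ctrl.get_obs();print(o['ee_pos'],o['qpos'],o['width'])
r=R.from_rotvec(o['orientation']).as_matrix(); print(np.degrees(np.arctan2(r[1,0],r[0,0])),r[2])
u=np.array([np.cos(np.radians(4.3)),np.sin(np.radians(4.3)),0]);n=np.array([-u[1],u[0],0])
print([proj(d,np.array((532,125,103))+s*21*u+t*5*n) for s in(-1,1) for t in (-1,1)])
```

```text
[532.55 123.86 143.  ] [ 0.21  0.42  1.86 -0.    0.86 -1.43] 52.60816118986296
-175.97548770827086 [-0. -0. -1.]
[array([249.96, 182.28]), array([265.58, 182.21]), array([250.56, 242.  ]), array([265.32, 241.94])]
```

View pics/w3.png

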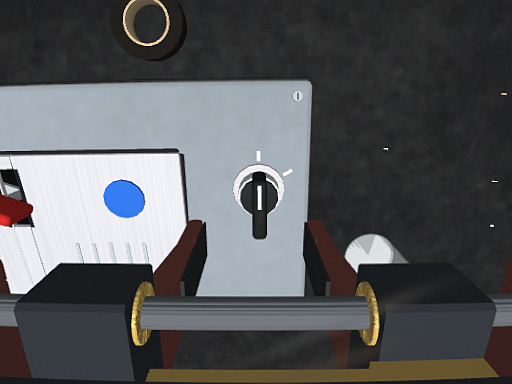

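The bar lies vertically in the picture, from (259,173) to (260,239), with the fingers on either side at columns 206 and 305. The tool needs to go about 2 mm toward +y before it descends.

{"name": "move_arm", "arguments": {
  "steps": [
    [[0,0.08,0.5],0,0.4],
    [[0,0,0.7],0,0.4],
    [[0,0,0.7],0,0.4],
    [[0,0,0.6],0,0.4],
    [[0,0,0],0,0.4],
    [[0,0,0],0,0.4]
  ]
}}

```text
t: 7.22
ee_pos: [532.1, 126.6, 80.4]
orientation: [0.113, -3.139, 0.0]
ft_force: [0.4, 0.0, 0.8]
width: 52.9
grasp_force: 0.0
```

{"name": "move_arm", "arguments": {
  "steps": [
    [[0,0,0],0,1],
    [[0,0,0],0,1],
    [[0,0,0],0,1],
    [[0,0,0],0,1],
    [[0,0,0],0,1],
    [[0,0,0],0,1],
    [[0,0,0],0,1],
    [[0,0,0],0,1]
  ]
}}

```text
t: 7.88
ee_pos: [532.2, 126.6, 80.4]
orientation: [-0.116, 3.139, -0.001]
ft_force: [-0.0, -4.4, 2.3]
width: 9.9
grasp_force: 30.0
```

Run:
```python
from h import *
np.set_printoptions(precision=3,suppress=True)
o=ctrl.get_obs();print(o)
```

```text
{'t': 7.8833, 'qpos': array([ 0.212,  0.518,  1.888, -0.001,  0.736, -1.432]), 'qvel': array([-0.002, -0.001, -0.003,  0.004,  0.   , -0.   ]), 'joint_torque': array([  1.917, -49.917, -18.433,   0.714,  -0.178,   0.047]), 'ee_pos': array([532.217, 126.581,  80.358]), 'orientation': array([-0.116,  3.139, -0.001]), 'ft_force': array([-0.015, -4.387,  2.334]), 'moment': array([-0.506, -0.039,  0.053]), 'grasp_force': 29.998193085193634, 'width': 9.916319251892684}
```

{"name": "move_arm", "arguments": {
  "steps": [
    [[0,0,0],0.8,1],
    [[0,0,0],0.8,1],
    [[0,0,0],0.8,1],
    [[0,0,0],0.8,1],
    [[0,0,0],0.8,1],
    [[0,0,0],0.8,1],
    [[0,0,0],0.8,1],
    [[0,0,0],0.8,1],
    [[0,0,0],0.8,1],
    [[0,0,0],0.8,1],
    [[0,0,0],0.8,1],
    [[0,0,0],0.8,1],
    [[0,0,0],0.8,1],
    [[0,0,0],0.8,1],
    [[0,0,0],0.8,1],
    [[0,0,0],0,1],
    [[0,0,0],0,1]
  ]
}}

```text
t: 9.3
ee_pos: [531.8, 125.8, 80.3]
orientation: [1.469, 2.777, -0.003]
ft_force: [-0.5, -7.5, 4.9]
width: 10.0
grasp_force: 30.0
```

```bash
cat > s.py <<'E'
from h import *
np.set_printoptions(precision=3,suppress=True)
o=ctrl.get_obs();r=R.from_rotvec(o['orientation']).as_matrix()
print(o['t'],o['ee_pos'],'head',np.degrees(np.arctan2(r[1,0],r[0,0])),'F',o['ft_force'],'M',o['moment'],o['width'],o['grasp_force'],o['qpos'][5],o['joint_torque'][5])
E
python3 s.py
```

```text
9.3 [531.824 125.779  80.32 ] head 124.23290169274227 F [-0.51  -7.534  4.857] M [-1.334  0.023  0.104] 9.97258102626423 30.000234246253967 -0.38442669492037357 0.27818053029477596
```

{"name": "move_arm", "arguments": {
  "steps": [
    [[0,0,0],0.4,1],
    [[0,0,0],0.4,1],
    [[0,0,0],0,1],
    [[0,0,0],0,1],
    [[0,0,0],0,1]
  ]
}}

```text
t: 9.72
ee_pos: [531.8, 125.8, 80.3]
orientation: [1.563, 2.725, -0.004]
ft_force: [-0.9, -8.2, 4.0]
width: 10.1
grasp_force: 31.1
```

```bash
python3 s.py
```

```text
9.7167 [531.817 125.755  80.328] head 120.33537673947798 F [-0.852 -8.22   4.024] M [-1.308  0.02   0.702] 10.143556346227253 31.093936264514923 -0.3157649947736039 0.6963235884904861
```

The moment jumped from 0.10 to 0.70 N m, so the knob is at its stop. I'll let go, rise, and check that it springs back.

{"name": "move_arm", "arguments": {
  "steps": [
    [[0,0,0],0,0.4],
    [[0,0,0],0,0.4],
    [[0,0,0],0,0.4],
    [[0,0,0],0,0.4],
    [[0,0,0],0,0.4],
    [[0,0,0],0,0.4],
    [[0,0,0],0,0.4],
    [[0,0,-0.8],0,0.4],
    [[0,0,-1],0,0.4],
    [[0,0,-1],0,0.4],
    [[0,0,-1],0,0.4],
    [[0,0,0],0,0.4],
    [[0,0,0],0,0.4]
  ]
}}

```text
t: 10.8
ee_pos: [532.9, 127.5, 176.5]
orientation: [1.565, 2.722, 0.004]
ft_force: [-0.7, -0.6, 0.4]
width: 53.1
grasp_force: 0.0
```

```bash
python3 s.py
python3 - <<'E'
from h import *
d=cam('wrist'); save(d,'w4')
E
```

```text
10.8 [532.938 127.493 176.492] head 120.2084470461069 F [-0.67  -0.621  0.402] M [ 0.012 -0.124 -0.039] 53.05689336511708 0.0 -0.31465481534738005 0.0015940365119604394
```

View pics/w4.png

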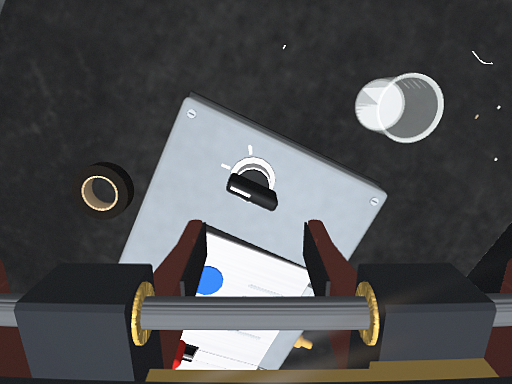

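The knob bar, (228,182) to (276,205), is parallel to the housing edge again, so it sprang back. Next is the wing.

{"name": "move_arm", "arguments": {
  "steps": [
    [[-0.87,-0.43,0],0.5,0.4],
    [[0,0,0],-0.5,0.4],
    [[-0.87,-0.43,0],0,0.4],
    [[-0.87,-0.43,0],0,0.4],
    [[-0.87,-0.43,0],0,0.4],
    [[-0.87,-0.43,0],0,0.4],
    [[-0.87,-0.43,0],0,0.4],
    [[-0.87,-0.43,0],0,0.4],
    [[-0.87,-0.43,0],0,0.4],
    [[0,0,0],1,0.4],
    [[0,0,0],1,0.4],
    [[0,0,0],1,0.4],
    [[0,0,0],1,0.4],
    [[0,0,0],1,0.4],
    [[0,0,0],1,0.4],
    [[0,0,0.4],1,0.4],
    [[0,0,0.5],1,0.4],
    [[0,0,0.4],1,0.4],
    [[0,0,0],0.24,0.4]
  ]
}}

```text
t: 12.43
ee_pos: [542.9, -66.2, 139.3]
orientation: [-2.509, -1.884, 0.007]
ft_force: [-0.4, -0.4, 0.6]
width: 52.8
grasp_force: 0.0
```

{"name": "move_arm", "arguments": {
  "steps": [
    [[0,0,0],0,0.4],
    [[0,0,0],0,0.4]
  ]
}}

```text
t: 12.6
ee_pos: [545.1, -66.6, 142.2]
orientation: [-2.506, -1.893, 0.001]
ft_force: [0.7, -0.4, -0.5]
width: 52.4
grasp_force: 0.0
```

```bash
python3 s.py
python3 - <<'E'
from h import *
d=cam('wrist'); save(d,'w5')
u=np.array([np.cos(np.radians(74)),np.sin(np.radians(74)),0])
print([proj(d,np.array((546.4,-66.7,101))+s*22*u).round(1) for s in(-1,0,1)])
h=cv2.cvtColor(d['image'],cv2.COLOR_RGB2HSV); k=(((h[...,0]<8)|(h[...,0]>172))&(h[...,1]>150)&(h[...,2]>80)).astype(np.uint8)
n,l,s,c=cv2.connectedComponentsWithStats(k)
for i in range(1,n):
    if s[i,4]>150:
        ys,xs=np.nonzero(l==i); print(s[i],c[i],cv2.minAreaRect(np.c_[xs,ys].astype(np.float32)))
E
```

```text
12.6 [545.061 -66.553 142.208] head 74.13758970600563 F [ 0.651 -0.386 -0.48 ] M [-0.012 -0.024 -0.065] 52.39446684345841 0.0 0.13357126947810308 0.08746458683162928
[array([256.6, 241. ]), array([256.7, 210.8]), array([256.8, 178.7])]
[250 170  14  70 856] [256.51285047 204.75584112] ((256.5, 204.5), (69.0, 13.0), 90.0)
[ 285  331   46   36 1355] [307.02730627 346.95867159] ((307.5, 348.5), (35.0, 45.0), 90.0)
```

View pics/w5.png

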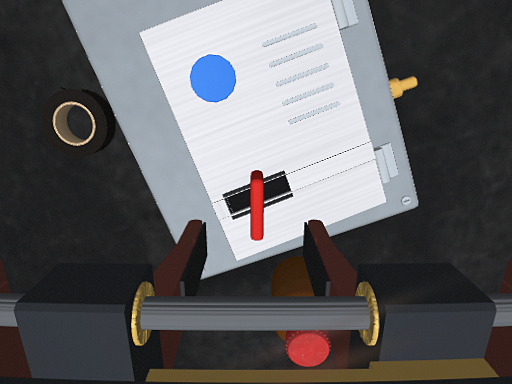

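The wing stands vertical at column 256 between the fingers, as predicted.

{"name": "move_arm", "arguments": {
  "steps": [
    [[0,0.05,0.5],0,0.4],
    [[0,0,0.7],0,0.4],
    [[0,0,0.7],0,0.4],
    [[0,0,0.55],0,0.4],
    [[0,0,0],0,0.4],
    [[0,0,0],0,0.4],
    [[0,0,0],0,1],
    [[0,0,0],0,1],
    [[0,0,0],0,1],
    [[0,0,0],0,1],
    [[0,0,0],0,1],
    [[0,0,0],0,1],
    [[0,0,0],0,1],
    [[0,0,0],0,1]
  ]
}}

```text
t: 13.82
ee_pos: [546.3, -66.9, 81.6]
orientation: [-2.509, -1.891, 0.0]
ft_force: [-2.4, 0.3, 3.2]
width: 8.7
grasp_force: 30.0
```

```bash
python3 s.py
```

```text
13.8167 [546.334 -66.932  81.591] head 74.0068671250624 F [-2.425  0.295  3.211] M [0.077 0.247 0.064] 8.678766221775495 29.999087154865265 0.13550516724355693 0.042429721215739846
```

{"name": "move_arm", "arguments": {
  "steps": [
    [[0,0,0],0.82,1],
    [[0,0,0],0.82,1],
    [[0,0,0],0.82,1],
    [[0,0,0],0.82,1],
    [[0,0,0],0.82,1],
    [[0,0,0],0.82,1],
    [[0,0,0],0.82,1],
    [[0,0,0],0.82,1],
    [[0,0,0],0.82,1],
    [[0,0,0],0.82,1],
    [[0,0,0],0.82,1],
    [[0,0,0],0.82,1],
    [[0,0,0],0.82,1],
    [[0,0,0],0.82,1],
    [[0,0,0],0.82,1],
    [[0,0,0],0.82,1],
    [[0,0,0],0.82,1],
    [[0,0,0],0,1],
    [[0,0,0],0,1]
  ]
}}

```text
t: 15.4
ee_pos: [545.6, -66.2, 81.6]
orientation: [-3.138, -0.117, 0.003]
ft_force: [-3.7, 5.3, 6.4]
width: 8.6
grasp_force: 30.0
```

```bash
python3 s.py
```

```text
15.4 [545.635 -66.202  81.576] head 4.2647597175598 F [-3.746  5.291  6.37 ] M [ 0.791  0.612 -0.036] 8.554104149881242 30.002451539039612 1.3524166111736513 0.11601450154557824
```

Now release, rise, and check the alignment.

{"name": "move_arm", "arguments": {
  "steps": [
    [[0,0,0],0,0.4],
    [[0,0,0],0,0.4],
    [[0,0,0],0,0.4],
    [[0,0,0],0,0.4],
    [[0,0,0],0,0.4],
    [[0,0,0],0,0.4],
    [[0,0,0],0,0.4],
    [[0,0,-0.8],0,0.4],
    [[0,0,-0.9],0,0.4],
    [[0,0,-0.7],0,0.4],
    [[0,0,0],0,0.4],
    [[0,0,0],0,0.4]
  ]
}}

```text
t: 16.4
ee_pos: [547.2, -67.1, 142.1]
orientation: [3.139, 0.118, 0.003]
ft_force: [0.6, 1.0, -0.2]
width: 52.5
grasp_force: 0.0
```

```bash
python3 s.py
python3 - <<'E'
from h import *
d=cam('wrist'); save(d,'w6')
E
```

```text
16.4 [547.181 -67.141 142.149] head 4.301224566077017 F [ 0.609  0.977 -0.195] M [-0.01   0.088  0.014] 52.50743649678443 0.0 1.3520424203757613 0.00046596614993177354
```

View pics/w6.png

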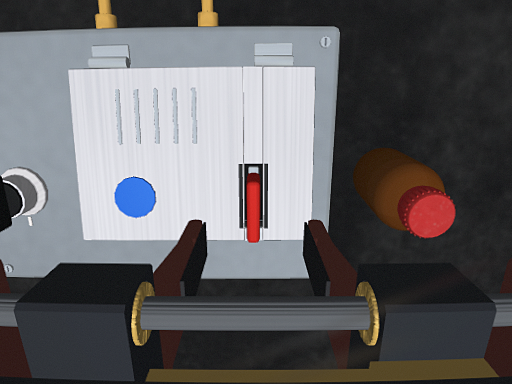

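The wing lies along the slot at column 253. The pad is at (135,197). I'll close the fingers and go over the pad.

{"name": "move_arm", "arguments": {
  "steps": [
    [[0,-0.9,0],0,1],
    [[0,-0.9,0],0,1],
    [[0.03,-0.9,0],0,1],
    [[0,-0.92,0],0,1],
    [[0,0,0],0,1],
    [[0,0,0],0,1],
    [[0,0,0],0,1],
    [[0,0,0],0,1],
    [[0,0,0.7],0,1],
    [[0,0,0.8],0,1],
    [[0,0,0.7],0,1],
    [[0,0,0.3],0,1],
    [[0,0,0],0,1],
    [[0,0,0],0,1]
  ]
}}

```text
t: 17.62
ee_pos: [540.5, 22.7, 78.9]
orientation: [3.139, 0.117, -0.001]
ft_force: [-0.9, 0.0, 0.5]
width: 0.4
grasp_force: 0.0
```

```bash
python3 s.py
```

```text
17.6167 [540.546  22.692  78.877] head 4.255442633813114 F [-0.897  0.018  0.498] M [-0.033  0.    -0.024] 0.4149786104875791 0.0 1.5165546660796807 -0.0032211992220254615
```

Now push down slowly: 18 mm to z≈61, then read the force.

{"name": "move_arm", "arguments": {
  "steps": [
    [[0,0,0.15],0,1],
    [[0,0,0.15],0,1],
    [[0,0,0.1],0,1],
    [[0,0,0.1],0,1],
    [[0,0,0.1],0,1],
    [[0,0,0.08],0,1],
    [[0,0,0],0,1],
    [[0,0,0],0,1],
    [[0,0,0],0,1]
  ]
}}

```text
t: 18.37
ee_pos: [540.2, 23.1, 62.2]
orientation: [3.139, 0.118, -0.001]
ft_force: [-3.6, -2.5, 8.2]
width: 0.5
grasp_force: 3.6
```

```bash
python3 s.py
```

```text
18.3667 [540.209  23.061  62.245] head 4.316963827382644 F [-3.596 -2.481  8.171] M [-0.432  0.525  0.01 ] 0.4664733934879754 3.590276394970715 1.516729017772029 0.004299144056858495
```

{"name": "move_arm", "arguments": {
  "steps": [
    [[0,0,0.04],0,1],
    [[0,0,0.04],0,1],
    [[0,0,0],0,1],
    [[0,0,0],0,1]
  ]
}}

```text
t: 18.7
ee_pos: [540.1, 23.0, 60.7]
orientation: [3.139, 0.118, -0.001]
ft_force: [-5.0, -2.0, 13.0]
width: 0.5
grasp_force: 6.3
```

```bash
python3 s.py
```

```text
18.7 [540.101  23.027  60.657] head 4.315494146232511 F [-5.019 -2.004 12.96 ] M [-0.476  0.868  0.022] 0.473827676050384 6.260259943082929 1.5167250815161584 -0.005581161822192371
```

{"name": "move_arm", "arguments": {
  "steps": [
    [[0,0,0.04],0,1],
    [[0,0,0],0,1],
    [[0,0,0],0,1],
    [[0,0,0],0,1]
  ]
}}

```text
t: 19.03
ee_pos: [540.1, 23.0, 60.1]
orientation: [3.139, 0.118, -0.001]
ft_force: [-5.4, -3.1, 16.7]
width: 0.3
grasp_force: 8.4
```

```bash
python3 s.py
python3 - <<'E'
from h import *
d=cam('scene'); cv2.imwrite('pics/f.png',cv2.resize(cv2.cvtColor(d['image'][120:300,150:340],cv2.COLOR_RGB2BGR),None,fx=3.3,fy=3.3,interpolation=2))
E
```

```text
19.0333 [540.094  23.029  60.051] head 4.311908501652998 F [-5.418 -3.068 16.735] M [-0.467  1.046 -0.035] 0.3499529189257771 8.35169074125588 1.5167510638967348 -0.00737444031983614
```

View pics/f.png

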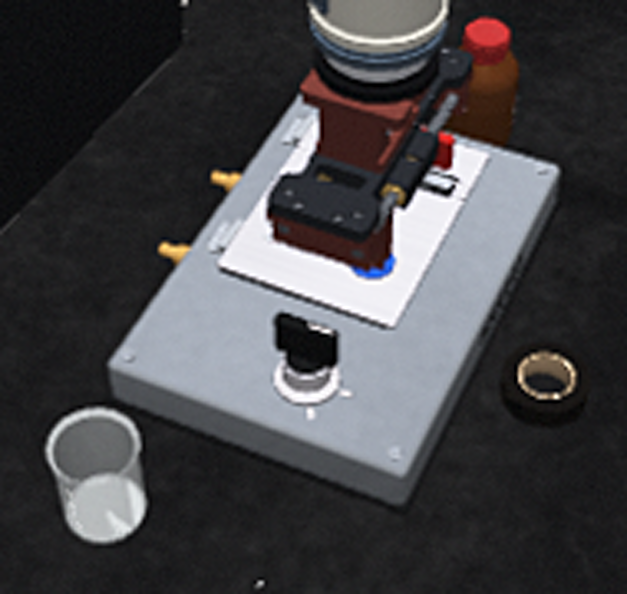

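The panel lies flush around the blue pad under the fingertips, and the bystanders have not moved. I'll add a little push for margin, then hand in.

{"name": "move_arm", "arguments": {
  "steps": [
    [[0,0,0.04],0,1],
    [[0,0,0],0,1],
    [[0,0,0],0,1],
    [[0,0,0],0,1],
    [[0,0,0],0,1],
    [[0,0,0],0,1]
  ]
}}

```text
t: 19.58
ee_pos: [540.0, 23.0, 59.4]
orientation: [3.139, 0.118, -0.001]
ft_force: [-7.8, -2.5, 20.6]
width: 0.2
grasp_force: 10.5
```

```bash
python3 s.py; python3 -c "
from workcell import ctrl
print(ctrl.close_job())"
```

```text
19.5833 [540.05   23.029  59.423] head 4.317881724588062 F [-7.834 -2.492 20.574] M [-0.455  1.278 -0.031] 0.22037803108493711 10.50710303708911 1.5167237060733192 -0.009423627925571054
the job is handed in; nothing more can be done
None
```

I handed the job in at 19.6 s: the vent knob was turned to its stop and sprang back, the wing was lined up with the slot, and the panel is held flush at the blue pad with about 20 N; beaker, tape roll and bottle untouched.

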